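# Swap the cordless mills on the charging spot

## Task

The pepper and salt mills share one charging spot, the round white disc let into the counter. With the fingers, gently push the mill that stands on the disc until it is completely clear of it, then push the other mill along the counter until its whole foot stands on the disc. Only push: both mills stay standing on the counter throughout, never gripped, lifted or tipped over, and everything else stays where it is.

Things in the scene. Friction and masses are not known exactly. Their poses are not given: they have to be found in the camera images.
- mill_dark: Cordless mill of dark walnut-brown wood, 205 mm tall, 0.3 kg, round about z: straight cylindrical foot 56 mm in diameter up to 45 mm height, waist 38 mm, rounded head 52 mm in diameter. Stands loose: pushed on its foot (15 to 30 mm up) it slides, pushed high it topples. One mill starts on the spot, the other waits 20 to 43 cm away on the -y side; which is which varies. Origin: centre of its underside.
- mill_pale: Cordless mill of pale beech wood, 205 mm tall, 0.3 kg, round about z: straight cylindrical foot 56 mm in diameter up to 45 mm height, waist 38 mm, rounded head 52 mm in diameter. Stands loose: pushed on its foot (15 to 30 mm up) it slides, pushed high it topples. One mill starts on the spot, the other waits 20 to 43 cm away on the -y side; which is which varies. Origin: centre of its underside.
- spot: Charging spot: a flat white disc with a copper rim and a small green centre dot, 100 mm in diameter over the rim, flush with the counter (it can be slid over freely). Fixed; its place changes. Origin: its centre, at counter height (z = 0).
- griddle: Black cast griddle plate, 200 x 300 x 35 mm plus a bar handle at each end (380 mm overall along its y axis), on the far part of the counter. Leave alone. Origin: middle of its long near edge (the one facing the robot), at the underside; the plate reaches 200 mm from there along +x.
- mug: Turquoise ceramic mug, 82 mm in diameter, 92 mm tall, handle towards its +y; to the robot's left. Leave alone. Origin: centre of its underside.
- tin: Closed round cast aluminium tin, 100 mm in diameter, 89 mm tall with its knob; to the robot's right. Leave alone. Origin: centre of its underside.
- bowl: Round glass prep bowl, 140 mm in diameter, 60 mm tall, on the far part of the counter. Leave alone. Origin: centre of its underside.
- oil: Green glass oil bottle with black cap, 62 mm in diameter, 190 mm tall, on the robot's far left. Leave alone. Origin: centre of its underside.

How it is judged:
By the outcome, as a careful person would: the job done as asked, in the order asked, and still so for the second after the job is handed in, with the robot touching nothing.
It also fails if it takes over 72 s, if anything falls off the work surface, if the arm or the gripper's body presses on something with over 40 N, if the wrist force passes 120 N, or if a joint passes its speed limit or range.

## Robot

A 7-joint arm with a two-finger parallel gripper is mounted at the origin on the work surface. World frame = base frame: x ahead of the robot, y to its left, z up, the work surface at z = 0. Lengths are in m, angles in rad, forces in N, time in s.
With the tool pointing down it reaches from about 0.4 to 0.9 m from the base axis. Payload 5.5 kg.
Tool frame: the origin (TCP) lies between the finger pads; the fingertips stand arm.finger_overhang ahead of it and the grasp point (between the pads) lies 2 mm behind it (arm.finger_overhang is the distance from the TCP to the fingertips, in m); x points along the fingers, z is the direction in which the jaws open and shut, and the axes are right-handed (so a half turn about x gives the same grasp; the last joint's range is limited). The gripper opens to 85 mm and grips with 20 to 120 N. Pads are 22 mm wide; open, the fingers measure 114 mm over their backs; the gripper's body (76 mm by 85 mm) begins 54 mm behind the grasp point. The pads swing forward as they close: fully open they stand 13 mm farther back than shut.
Start: joints at [1.529, 0.501, -0.427, 1.55, 0.221, 1.138, -0.21], TCP at [0.195, -0.62, 0.248] pointing down, gripper open.
Joint ranges: [-2.88, 2.88], [-0.31, 2.03], [-1.54, 1.56], [0.2, 2.42], [-1.41, 4.55], [0.19, 2.02], [-2.57, 2.57]. Speed limits (rad/s): [2.57, 2.57, 3.14, 3.14, 3.14, 3.14, 3.14].

## Interface

Orientations are given as a unit quaternion [x, y, z, w].
In Python, from station import arm, hand, kin, sensors, capture, camera_model, ticket, search_frame, outline_of, landmark_of gives the robot as it stands. The module is installed in compiled form; this text tells all that it offers. Calls block until the motion is done:
- arm.move_to(position, orientation): joint-space move of the TCP to a pose.
- arm.line_to(position, ori=None, vel=0.15): straight line of the TCP; ori=None keeps the orientation; vel is the mean speed in m/s.
- arm.move_joints(angles): joint-space move.
- hand.grip(opening, force=None): finger opening in m; force is the grip in N (None keeps the last); returns when the fingers have stopped.
- arm.hold(seconds).
- kin.solve_ik(position, orientation): joint angles nearest the present ones, or None.
- sensors.state(): the state.
- capture(name): name is "side" or "top" or "wrist"; returns (picture, depth): 480x640x3 uint8, red, green, blue; 480x640 float32, m along the optical axis (not along the pixel's ray), 0 where there is no reading.
- camera_model(name): a dict with "fov_y" (degrees; the focal length in pixels is half the picture's height over the tangent of half this angle, whatever the lens; pixels are square), "cx", "cy" (the principal point, pixels), "cam_to_world" (4x4, takes a point from camera to world coordinates). Camera axes: x right, y down, z forward; pixel columns grow to the right and rows downward; lengths in m; the calibration is good to about 2 mm. A picture is of the moment at which its call begins: read the wrist's pose just before it. camera_model takes no time and is no camera call; for the wrist camera it gives the pose at the moment of the call.
A pose or a line that the arm cannot do raises arm.IKError and nothing moves.
- ticket.job_done(): hands the job in, once; it reports no verdict.
Trained networks look in the newest picture that a camera, given by its name, has taken for a name from the list of things; names that differ only in an ending like _2 or _b are one class to them, and where a whole thing is asked for, a point or a joint stands for the part that bears it (a point fixed in the world has none). Each returns a list of dicts, best first, with "confidence" (0 to 1); they miss things now and then, are a little off and sometimes report something else, mostly with a low value. They report only what shows in the picture. A call takes as long as a camera call.
- search_frame(thing, camera): "xy" ([column, row] in pixels, amid what is visible of it).
- outline_of(thing, camera): "region" (480x640 bool, what is visible of it) and "xy" ([column, row] in pixels, amid what is visible of it).
- landmark_of(thing, camera): "xy" ([column, row] in pixels: a listed point, or the origin of a listed thing).
The state is a dict: "clock": time; "joint_pos": joint angles; "qvel": joint speeds; "joint_efforts": joint torques, N m; "tool_pos": TCP position; "ee_rot": TCP orientation; "contact_force": force on the tool from outside, world axes, zero at the start; "wrist_torque": the same for the moment, N m; "grip_width": finger opening in m.
Only numpy, scipy, OpenCV 4.12 (cv2) and the standard library are available. Lean on these libraries where they do the work, as an engineer would, in place of code of your own. Each camera call takes 0.05 s, during which the arm holds its last target. There are 200 camera calls.

## Working session

There is one attempt and no reset: what is moved stays moved. The work goes in short steps, each a Python script; the robot and the scene stay as the last script left them, time stands still between calls to the robot, and variables do not carry over. Pictures are saved under pics/ and viewed, about 8 in all and at most 12, crops included, and the job is handed in when it is done.

```bash
mkdir -p pics; cat > h.py <<'E'
import numpy as np, cv2
from station import arm, hand, kin, sensors, capture, camera_model, ticket, search_frame, outline_of, landmark_of
def cloud(cam,depth):
    m=camera_model(cam); f=240/np.tan(np.radians(m["fov_y"])/2)
    v,u=np.mgrid[:480,:640]; T=np.array(m["cam_to_world"])
    p=np.stack([(u-m["cx"])/f*depth,(v-m["cy"])/f*depth,depth],-1)
    return p@T[:3,:3].T+T[:3,3]
def plane(cam,xy,z=0.):
    m=camera_model(cam); f=240/np.tan(np.radians(m["fov_y"])/2); T=np.array(m["cam_to_world"])
    d=T[:3,:3]@np.array([(xy[0]-m["cx"])/f,(xy[1]-m["cy"])/f,1]); o=T[:3,3]
    return o+d*(z-o[2])/d[2]
def save(n,p): cv2.imwrite(f"pics/{n}.png",cv2.cvtColor(p,cv2.COLOR_RGB2BGR))
E
python3 - <<'E'
from h import *
np.set_printoptions(precision=3,suppress=True)
ims=[]
for c in ("top","side"):
    p,d=capture(c); ims.append(p); P=cloud(c,d)
    print(c,np.array(camera_model(c)["cam_to_world"])[:3,3])
    for t in "mill_dark mill_pale spot griddle mug tin bowl oil".split():
        for r in outline_of(t,c)[:2]:
            q=P[r["region"]&(d>0)]
            print(t,round(r["confidence"],2),np.round(r["xy"]),"med",np.median(q,0),"min",np.percentile(q,2,0),"max",np.percentile(q,98,0))
        for r in landmark_of(t,c)[:1]: print("   lm",round(r["confidence"],2),np.round(r["xy"]),plane(c,r["xy"]))
    save(c+"0",p)
s=sensors.state(); print(s["clock"],s["ee_rot"],s["tool_pos"],s["grip_width"],arm.finger_overhang)
E
```

```text
top [0.423 0.015 1.284]
mill_dark 0.67 [406. 249.] med [ 0.545 -0.226  0.178] min [ 0.525 -0.255  0.   ] max [ 0.575 -0.21   0.206]
   lm 0.85 [398. 249.] [ 0.55  -0.235  0.   ]
mill_pale 0.66 [305. 255.] med [0.519 0.033 0.19 ] min [0.499 0.008 0.003] max [0.549 0.06  0.208]
   lm 0.86 [308. 258.] [0.524 0.028 0.   ]
spot 0.65 [307. 265.] med [0.5   0.039 0.001] min [ 0.472 -0.01  -0.003] max [0.549 0.082 0.007]
   lm 0.73 [311. 260.] [0.518 0.02  0.   ]
griddle 0.75 [246. 150.] med [0.837 0.215 0.024] min [0.739 0.039 0.016] max [0.935 0.391 0.038]
griddle 0.44 [306. 255.] med [0.519 0.033 0.191] min [0.5   0.008 0.048] max [0.546 0.057 0.208]
   lm 0.71 [242. 186.] [0.735 0.223 0.   ]
mug 0.68 [176. 231.] med [0.599 0.408 0.038] min [0.555 0.357 0.001] max [0.633 0.441 0.095]
   lm 0.87 [185. 232.] [0.6   0.384 0.   ]
tin 0.66 [504. 260.] med [ 0.517 -0.503  0.076] min [ 0.473 -0.557  0.01 ] max [ 0.561 -0.466  0.088]
tin 0.2 [364. 171.] med [ 0.768 -0.138  0.025] min [ 0.699 -0.197  0.001] max [ 0.823 -0.072  0.063]
   lm 0.62 [496. 261.] [ 0.514 -0.519  0.   ]
bowl 0.94 [365. 16
[... 1216 characters left out ...]
417 0.496 0.009] max [0.474 0.532 0.19 ]
   lm 0.61 [298. 152.] [0.601 0.409 0.   ]
tin 0.82 [376. 441.] med [ 0.513 -0.523  0.076] min [ 0.47  -0.563  0.009] max [ 0.56  -0.471  0.088]
tin 0.47 [344. 298.] med [ 0.544 -0.256  0.12 ] min [ 0.524 -0.266  0.007] max [ 0.571 -0.231  0.205]
   lm 0.69 [371. 446.] [ 0.515 -0.515  0.   ]
bowl 0.9 [410. 256.] med [ 0.769 -0.114  0.03 ] min [ 0.696 -0.199  0.003] max [ 0.82  -0.071  0.062]
   lm 0.75 [410. 268.] [ 0.758 -0.137  0.   ]
oil 0.63 [237. 118.] med [0.444 0.508 0.093] min [0.416 0.496 0.007] max [0.474 0.532 0.191]
   lm 0.55 [243. 138.] [0.44  0.535 0.   ]
1.7 [ 0.418  0.57  -0.418  0.57 ] [ 0.195 -0.62   0.248] 0.08565277253613073 0.017
```

View pics/top0.png

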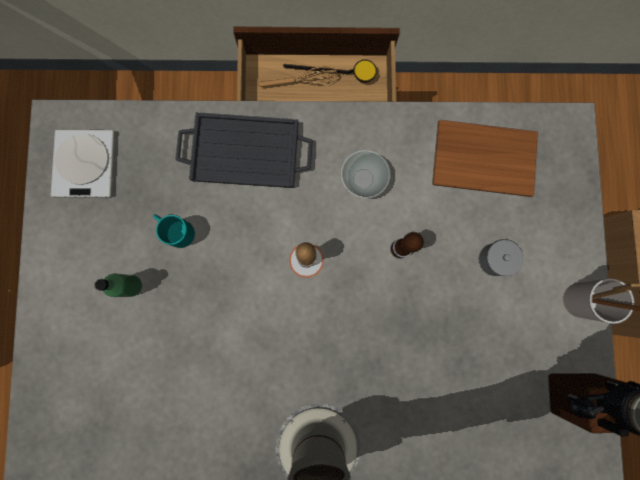

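View pics/side0.png

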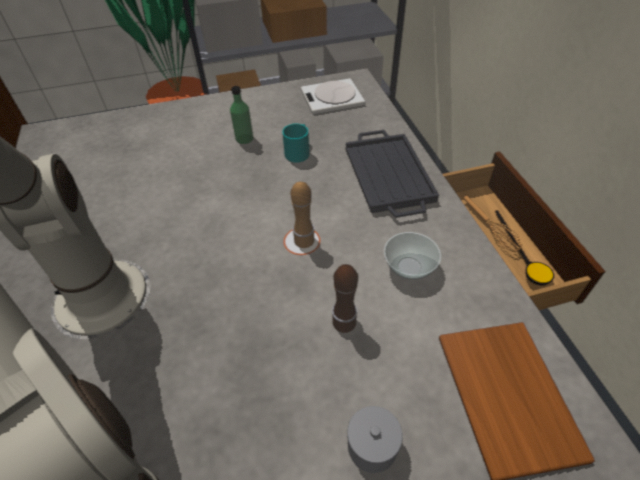

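The pale mill stands on the spot (pixel 306,258) and the dark one waits at about (400,249). I'll push the pale mill diagonally away with a tilted two-finger cradle, which keeps the gripper body off its head. Then I'll push the dark mill along about +y. First I'm checking that both are reachable.

```bash
cat >> h.py <<'E'
from scipy.spatial.transform import Rotation as R
OV=arm.finger_overhang
def quat(a,tilt,s=1):
    "tool leaning: fingers point along heading a (deg), tilt deg from straight down, jaws across"
    a,t=np.radians([a,tilt]); x=np.array([np.cos(a)*np.sin(t),np.sin(a)*np.sin(t),-np.cos(t)])
    z=s*np.array([-np.sin(a),np.cos(a),0]); return R.from_matrix(np.c_[x,np.cross(z,x),z]).as_quat(), x
def tcp(xy,zt,a,tilt,s=1):
    "TCP pose for the fingertip centre at xy, height zt"
    q,x=quat(a,tilt,s); return np.array([xy[0],xy[1],zt])-OV*x, q
E
python3 - <<'E'
from h import *
np.set_printoptions(precision=2,suppress=True)
pale=np.array([.522,.033]); dark=np.array([.548,-.236])
def u(a): return np.array([np.cos(np.radians(a)),np.sin(np.radians(a))])
for nm,c,aa,L in(("pale",pale,(20,30,45,60),.12),("dark",dark,(60,80,96,110),.27)):
  for a in aa:
    for t in (35,45,55):
      for s in (1,-1):
        d=u(a) if nm=="pale" else u(96); r=[]
        for k,z in((-.09,.25),(-.09,.016),(-.03,.016),(L-.02,.016)):
            j=kin.solve_ik(*tcp(c+k*d,z,a,t,s)); r.append(j)
        ok="".join("x" if j is None else "o" for j in r)
        print(nm,a,t,s,ok,*(np.array(r[i]) if r[i] is not None else None for i in(0,3)) if ok=="oooo" else "")
E
```

```text
pale 20 35 1 xxxo
pale 20 35 -1 xxxo
pale 20 45 1 xxxo
pale 20 45 -1 xxxo
pale 20 55 1 xxxo
pale 20 55 -1 xxxo
pale 30 35 1 xxxo
pale 30 35 -1 oxxo
pale 30 45 1 xxxo
pale 30 45 -1 xxxo
pale 30 55 1 xxxo
pale 30 55 -1 xxxo
pale 45 35 1 xooo
pale 45 35 -1 oooo [ 1.55  0.06 -1.12  2.25 -0.76  0.79  0.18] [ 1.03  1.28 -1.31  2.16  1.74  0.62 -2.04]
pale 45 45 1 oooo [-0.71  0.19  1.4   2.37 -1.19  1.09 -2.45] [ 1.15  1.43 -1.31  2.21  1.98  0.54  1.06]
pale 45 45 -1 oooo [ 1.62  0.16 -1.1   2.31 -0.95  0.79  0.46] [ 1.15  1.43 -1.31  2.21  1.98  0.54 -2.08]
pale 45 55 1 oooo [ 0.97  0.17 -0.31  2.38 -1.24  0.98 -2.31] [ 1.29  1.66 -1.31  2.23  2.12  0.49  1.18]
pale 45 55 -1 oooo [ 1.67  0.33 -1.09  2.36 -1.06  0.77  0.69] [ 1.29  1.66 -1.31  2.23  2.12  0.49 -1.96]
pale 60 35 1 oooo [-0.39  0.22  0.97  2.14 -0.91  1.13 -2.57] [ 0.42  0.69 -0.42  2.12 -1.19  0.32 -2.41]
pale 60 35 -1 oooo [ 1.41  0.29 -1.05  2.1  -0.47  0.87  0.17] [ 0.93  1.05 -1.1   2.11  1.13  0.34 -1.34]
pale 60 45 1 oooo [ 0.87  0.23 -0.31  2.14 -0.87  1.03 -2.54] [ 0.8   0.9  -0.76  2.14 -1.2   0.21 -2.17]
pale 60 
[... 1997 characters left out ...]
 0.19  0.9   0.28]
dark 96 55 1 oooo [ 0.67  0.98  0.24  0.99 -0.73  2.01 -2.17] [ 0.71  0.98 -0.38  1.73 -0.56  1.08 -2.21]
dark 96 55 -1 oooo [ 1.13  1.1  -0.84  0.97 -0.06  1.86  0.53] [ 1.07  1.23 -0.93  1.71  0.05  0.99  0.44]
dark 110 35 1 oooo [ 0.77  0.83 -0.23  1.07 -0.19  1.75 -2.21] [ 0.58  0.84 -0.44  1.76 -0.22  0.95 -2.41]
dark 110 35 -1 oooo [ 1.05  0.96 -0.87  1.06  0.21  1.77  0.66] [ 0.93  1.08 -0.99  1.74  0.36  1.    0.25]
dark 110 45 1 oooo [ 0.76  0.94 -0.17  0.94 -0.3   1.93 -2.19] [ 0.61  0.94 -0.41  1.67 -0.32  1.1  -2.3 ]
dark 110 45 -1 oooo [ 1.03  1.07 -0.86  0.92  0.14  1.92  0.66] [ 0.94  1.17 -0.95  1.65  0.23  1.1   0.39]
dark 110 55 1 xooo
dark 110 55 -1 xooo
```

```bash
python3 - <<'E'
from h import *
np.set_printoptions(precision=3,suppress=True)
hand.grip(.040)
print(sensors.state()["clock"],sensors.state()["grip_width"],arm.finger_overhang)
d=np.array([np.cos(np.radians(60)),np.sin(np.radians(60))]); pale=np.array([.522,.033])
try:
    arm.line_to([.25,-.45,.40],vel=.25)
    p,q=tcp(pale-.09*d,.28,60,45,-1); arm.line_to(p,q,vel=.25)
except arm.IKError as e: print("IK",e)
s=sensors.state(); print(s["clock"],s["tool_pos"],s["joint_pos"])
p1,_=capture("side"); p2,_=capture("top"); save("hi",np.hstack([p1[:,60:460],p2[:,180:580]]))
E
```

```text
2.2083 0.03969527120671946 0.017
5.3083 [ 0.471 -0.056  0.292] [ 1.33   0.254 -0.829  2.101 -0.733  1.001  0.442]
```

View pics/hi.png

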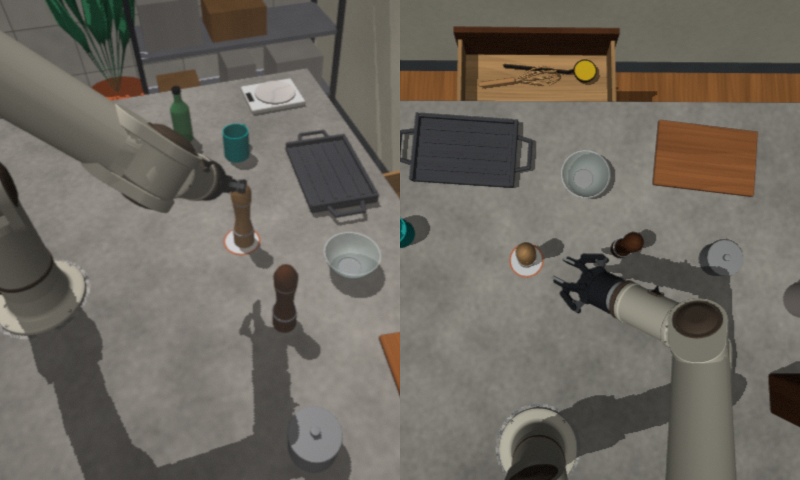

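```bash
python3 - <<'E'
from h import *
np.set_printoptions(precision=3,suppress=True)
dark=np.array([.548,-.236])
for c in("top","side"):
    _,d=capture(c); P=cloud(c,d)[d>0]
    h=P[(P[:,2]>.215)&(np.abs(P[:,0]-.45)<.4)&(P[:,1]>-.6)&(P[:,1]<.0)]
    low=h[h[:,2]<.46]; r=np.linalg.norm(low[:,:2]-dark,axis=1); i=np.argsort(r)[[0,50,200]]
    print(c,r[i],low[i], "arm zrange",np.percentile(h[:,2],[1,50,99]))
    for y in np.arange(-.4,0,.05):
        k=h[np.abs(h[:,1]-y)<.01]
        if len(k): print(round(y,2),k.min(0),k.max(0))
d=np.array([.5,.866]);pale=np.array([.522,.033])
for k,z in((-.07,.016),(.11,.016)): print(kin.solve_ik(*tcp(pale+k*d,z,60,45,-1)))
E
```

```text
top [0.105 0.119 0.127] [[ 0.494 -0.145  0.345]
 [ 0.485 -0.135  0.356]
 [ 0.445 -0.162  0.435]] arm zrange [0.289 0.599 0.72 ]
-0.3 [ 0.29  -0.31   0.542] [ 0.398 -0.29   0.584]
-0.25 [ 0.195 -0.26   0.5  ] [ 0.414 -0.24   0.697]
-0.2 [ 0.199 -0.21   0.429] [ 0.437 -0.19   0.726]
-0.15 [ 0.184 -0.16   0.345] [ 0.498 -0.14   0.704]
-0.1 [ 0.398 -0.11   0.314] [ 0.509 -0.09   0.415]
-0.05 [ 0.057 -0.06   0.275] [ 0.503 -0.04   0.379]
side [0.105 0.112 0.121] [[ 0.494 -0.146  0.345]
 [ 0.49  -0.139  0.352]
 [ 0.435 -0.192  0.428]] arm zrange [0.266 0.62  0.736]
-0.3 [ 0.274 -0.31   0.49 ] [ 0.401 -0.29   0.588]
-0.25 [ 0.161 -0.26   0.452] [ 0.412 -0.24   0.706]
-0.2 [ 0.175 -0.21   0.39 ] [ 0.439 -0.19   0.746]
-0.15 [ 0.419 -0.16   0.343] [ 0.498 -0.14   0.457]
-0.1 [ 0.462 -0.11   0.305] [ 0.492 -0.09   0.352]
-0.05 [ 0.05  -0.06   0.218] [ 0.073 -0.04   0.529]
[ 1.179  0.886 -0.747  2.182 -0.633  0.388  0.706]
[ 0.715  0.866 -0.679  2.132 -1.356  0.266  1.086]
```

```bash
python3 - <<'E'
from h import *
np.set_printoptions(precision=3,suppress=True)
d=np.array([.5,.866]);pale=np.array([.522,.033])
go=lambda k,z,v: arm.line_to(*tcp(pale+k*d,z,60,45,-1),vel=v)
def st(): s=sensors.state(); print(s["clock"],s["tool_pos"],s["contact_force"],s["joint_pos"])
go(-.085,.06,.2); go(-.075,.016,.1); st()
go(-.028,.016,.05); st()
go(.02,.016,.05); st()
p,_=capture("side"); save("push1",p[120:400,150:470])
E
```

```text
7.3583 [ 0.479 -0.042  0.028] [ 0.016 -0.002  0.494] [ 1.171  0.873 -0.724  2.182 -0.668  0.407  0.744]
8.45 [ 0.502 -0.002  0.028] [0.614 0.62  0.205] [ 1.101  0.898 -0.769  2.184 -0.713  0.324  0.717]
9.5583 [0.526 0.04  0.028] [-1.065  0.445  0.234] [ 1.021  0.923 -0.808  2.176 -0.766  0.246  0.696]
```

View pics/push1.png

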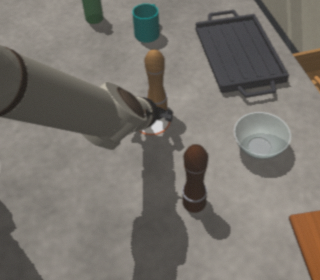

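The pale mill (crop 155,75) is upright and sliding ahead of the fingers. I'll keep pushing, back off and measure.

```bash
cat >> h.py <<'E'
def look():
    np.set_printoptions(precision=3,suppress=True)
    for c in("top","side"):
        _,d=capture(c); P=cloud(c,d)
        for t in("mill_dark","mill_pale","spot"):
            for r in outline_of(t,c)[:1]:
                q=P[r["region"]&(d>0)]; print(c,t,round(r["confidence"],2),np.round(r["xy"]),"min",np.percentile(q,2,0),"max",np.percentile(q,98,0),end=" ")
            for r in landmark_of(t,c)[:1]: print("lm",round(r["confidence"],2),plane(c,r["xy"])[:2])
        print()
E
python3 - <<'E'
from h import *
np.set_printoptions(precision=3,suppress=True)
d=np.array([.5,.866]);pale=np.array([.522,.033])
def go(k,z,v):
    try: arm.line_to(*tcp(pale+k*d,z,60,45,-1),vel=v); return True
    except arm.IKError as e: print("IK",k,z,e)
def st(): s=sensors.state(); print(s["clock"],s["tool_pos"],s["contact_force"],s["joint_pos"])
for k in(.045,.07,.09):
    if not go(k,.016,.05): break
    st()
go(.03,.016,.08); go(-.07,.03,.15);go(-.1,.28,.2); st()
look(); p,_=capture("side"); q,_=capture("top"); save("after1",np.hstack([p[120:400,150:470],q[120:400,180:500]]))
E
```

```text
10.2583 [0.538 0.062 0.028] [-0.36  -0.619 -0.15 ] [ 0.972  0.932 -0.82   2.167 -0.818  0.213  0.709]
10.9083 [0.551 0.083 0.028] [-0.496 -0.163  0.342] [ 0.905  0.927 -0.806  2.155 -0.955  0.197  0.799]
11.4583 [0.561 0.1   0.028] [ 0.348 -0.376  0.336] [ 0.844  0.917 -0.785  2.144 -1.095  0.197  0.898]
14.5917 [ 0.465 -0.063  0.291] [-0.486  0.74  -0.353] [ 1.115  0.21  -0.558  2.106 -0.796  1.062  0.517]
top mill_dark 0.8 [408. 248.] min [ 0.525 -0.259  0.01 ] max [ 0.574 -0.21   0.206] top mill_pale 0.94 [267. 233.] min [0.553 0.108 0.01 ] max [0.601 0.156 0.207] top spot 0.97 [308. 259.] min [ 0.474 -0.01  -0.004] max [0.561 0.08  0.007] lm 0.89 [0.518 0.029]

side mill_dark 0.84 [345. 297.] min [ 0.524 -0.266  0.004] max [ 0.572 -0.228  0.205] lm 0.89 [ 0.544 -0.236]
side mill_pale 0.73 [315. 186.] min [ 0.553  0.104 -0.001] max [0.635 0.278 0.205] lm 0.65 [0.578 0.139]
side spot 0.83 [301. 237.] min [ 0.473 -0.011 -0.002] max [0.563 0.078 0.005] lm 0.9 [0.516 0.038]
```

View pics/after1.png

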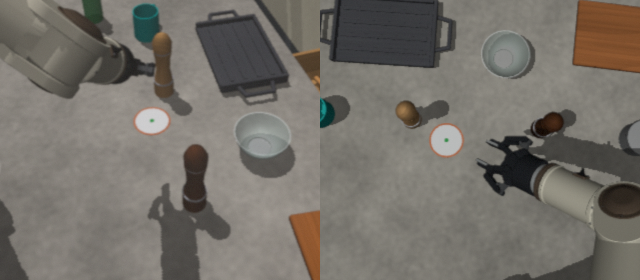

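The spot is clear at about (0.518, 0.034), and the pale mill is upright at about (0.577, 0.133), 115 mm away. Next I'll push the dark mill, stopping short of the disc to check.

```bash
cat > p2.py <<'E'
from h import *
np.set_printoptions(precision=3,suppress=True)
dark=np.array([.548,-.237]); spot=np.array([.518,.034]); D=spot-dark; L=np.linalg.norm(D); d=D/L; A=np.degrees(np.arctan2(d[1],d[0]))
OFF=.026
def go(k,z,v):  # k: where the foot centre would be along dark->spot, if in the cradle
    try: arm.line_to(*tcp(dark+(k-OFF)*d,z,A,45,-1),vel=v); return True
    except arm.IKError as e: print("IK",k,z,e)
def st(): s=sensors.state(); print(s["clock"],s["tool_pos"],s["contact_force"],s["joint_pos"])
E
python3 - <<'E'
from p2 import *
s=sensors.state(); arm.line_to([.44,-.1,.36],vel=.2)
ok=go(-.06,.30,.25); st()
ok=ok and go(-.05,.06,.2) and go(-.045,.016,.1); st()
if ok:
    go(0,.016,.05); st()
    for k in(.08,.16,.235):
        if not go(k,.016,.05): break
        st()
look(); p,_=capture("side"); q,_=capture("top"); save("push2",np.hstack([p[120:400,150:470],q[120:400,180:500]]))
E
```

```text
17.1667 [ 0.559 -0.333  0.311] [-0.238  0.304 -0.662] [ 0.969  0.863 -0.469  1.036 -0.249  1.82   0.668]
19.1083 [ 0.557 -0.319  0.027] [-0.678  0.362  0.767] [ 0.95   1.143 -0.417  1.166 -0.161  1.454  0.83 ]
20.1583 [ 0.552 -0.275  0.028] [ 1.111 -0.764  0.511] [ 0.941  1.095 -0.434  1.285 -0.177  1.37   0.814]
21.9083 [ 0.543 -0.195  0.028] [-0.004  0.202 -0.86 ] [ 0.914  1.028 -0.468  1.468 -0.209  1.23   0.784]
23.6583 [ 0.535 -0.116  0.028] [-0.183 -0.285 -1.189] [ 0.875  0.978 -0.506  1.62  -0.247  1.096  0.75 ]
25.3083 [ 0.526 -0.041  0.028] [ 0.62   0.042 -0.517] [ 0.826  0.945 -0.546  1.739 -0.287  0.973  0.715]
top mill_dark 0.93 [322. 257.] min [ 0.497 -0.029  0.005] max [0.546 0.022 0.207] lm 0.55 [ 0.518 -0.005]
top mill_pale 0.7 [270. 234.] min [0.553 0.108 0.01 ] max [0.605 0.155 0.207] lm 0.85 [0.575 0.129]
top spot 0.56 [304. 260.] min [ 0.474  0.005 -0.004] max [0.564 0.082 0.007] lm 0.78 [0.511 0.028]

side mill_dark 0.78 [306. 199.] min [ 0.506 -0.027  0.171] max [0.544 0.003 0.208] side mill_pale 0.9 [314. 179.] min [0.555 0.104 0.013] max [0.602 0.137 0.205] lm 0.87 [0.583 0.126]
```

View pics/push2.png

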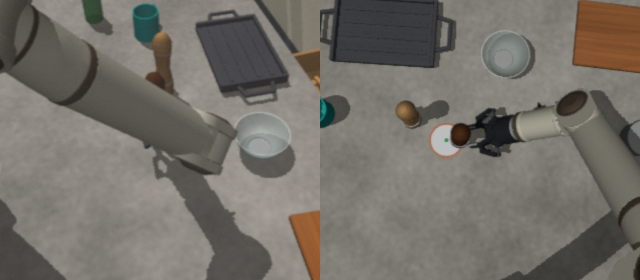

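The dark mill is in the cradle at (0.522, -0.004), as predicted. I'll push the last 38 mm, back off and verify.

```bash
python3 - <<'E'
from p2 import *
go(L,.016,.04); st()
go(L-.06,.016,.06); go(L-.12,.05,.15); go(L-.2,.32,.2); st()
look(); p,_=capture("side"); q,_=capture("top"); save("end",np.hstack([p[120:400,150:470],q[120:400,180:500]]))
E
```

```text
27.2 [ 0.522 -0.004  0.028] [ 0.111 -1.252  0.547] [ 0.797  0.933 -0.567  1.791 -0.309  0.912  0.695]
30.5167 [ 0.544 -0.202  0.331] [ 0.059  0.081 -0.541] [ 0.965  0.674 -0.555  1.354 -0.315  1.639  0.597]
top mill_dark 0.55 [304. 257.] min [0.492 0.011 0.007] max [0.541 0.058 0.206] lm 0.83 [0.513 0.035]
top mill_pale 0.85 [271. 235.] min [0.553 0.107 0.003] max [0.601 0.155 0.207] lm 0.69 [0.587 0.129]
top spot 0.83 [311. 269.] min [ 0.472 -0.012 -0.004] max [0.565 0.08  0.182] lm 0.7 [ 0.76  -0.131]

side mill_dark 0.66 [298. 224.] min [0.492 0.005 0.002] max [0.541 0.033 0.173] lm 0.84 [0.511 0.039]
side mill_pale 0.71 [312. 210.] min [0.557 0.101 0.006] max [0.593 0.116 0.055] lm 0.54 [0.585 0.14 ]
side spot 0.64 [301. 245.] min [ 0.472 -0.014 -0.002] max [0.563 0.065 0.005] lm 0.64 [0.523 0.045]
```

View pics/end.png

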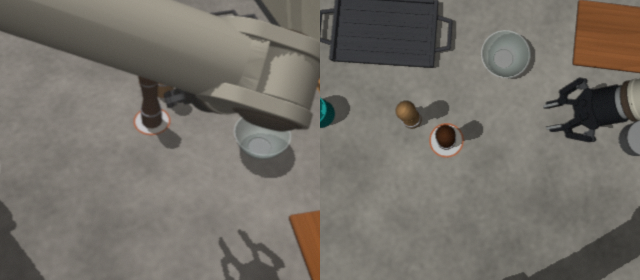

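The dark mill stands at about (0.517, 0.033), within 2 mm of the disc's centre. Both mills are upright and the arm is clear of everything.

```bash
python3 -c "
from h import *
ticket.job_done(); print(sensors.state()['clock'])"
```

```text
the job is handed in; nothing more can be done
the job is handed in; nothing more can be done
```

The job is done and handed in at about 31 s on the robot's clock. With the fingers partly open and tilted 45°, I pushed each mill low on its foot: first the pale mill off the spot, then the dark mill about 27 cm onto it.

The last checks, from the top and side cameras with the arm backed off:
- **Dark mill:** upright at about (0.517, 0.033), with the spot's centre at about (0.518, 0.034). That is about 2 mm off centre, against roughly 22 mm of tolerance.
- **Pale mill:** upright at about (0.577, 0.132), roughly 115 mm from the spot's centre. It needs 78 mm to be completely clear.
- **Other items:** the griddle, bowl and mug look unmoved in the final pictures. I did not re-measure them, and the tin is only partly in view and the oil bottle is hidden. The pushes did not go near any of them.
- **Force:** every wrist reading I took was under 2 N.

One check disagreed. The final top-camera landmark for the spot landed on the bowl at (0.76, -0.13), which was a false detection. I ignored it because the outlines and pictures agreed with each other. In the last side view the arm hid part of the pale mill, so its final position rests mainly on the top camera.

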